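Open the belt guard and hold the tensioner back

ROBOT

A 6-joint arm with a two-finger parallel gripper is mounted at the origin on the work surface. World frame = base frame: x ahead of the robot, y to its left, z up, the work surface at z = 0. Lengths are in m, angles in degrees, forces in N, time in s.
With the tool pointing down it reaches from about 0.35 to 0.875 m from the base axis. Payload 4.2 kg.
Tool frame: the origin (TCP) lies midway between the tips of the shut fingers; the grasp point (between the pads) lies 19 mm behind it; x points along the fingers, y is the direction in which the jaws open and shut, and the axes are right-handed (so a half turn about x gives the same grasp; the last joint's range is limited). The gripper opens to 87 mm and grips with 3 to 60 N. Pads are 19 mm wide; open, the fingers measure 117 mm over their backs; the gripper's body (75 mm by 190 mm) begins 51 mm behind the grasp point.
Start: joints at [-59.725, 22.042, 0.453, 0, -68.411, -14.817], TCP at [0.167, -0.602, 0.223] pointing down, gripper open.
Joint ranges: [-179.83, 179.83], [-69.29, 118.12], [-61.27, 80.66], [-181.25, 117.63], [-171.15, -9.14], [-177.46, 177.46]. Speed limits (degrees/s): [159.86, 159.86, 180, 180, 180, 180].

INTERFACE

Orientations are given as a 3x3 rotation matrix whose columns are the frame's x, y, z axes.
In Python, from station import r gives the robot as it stands.
- The arm moves only by the tool play_rows, never from a script. Its argument "plan" is a list that holds one entry, the list of rows, each a list of 6 numbers: the shift along the tool's x, y, z in cm, then the turn, a rotation vector about the tool's x, y, z in units of 10 degrees (1.0 is 10 degrees). A call has 1 to 5 rows; each row is the pose to reach, as a shift and turn from the pose commanded when the call began, along the tool's axes at that moment; what a row does not reach only later rows make up. A row lasts 1/8 s, in which the tool goes at most 62.5 mm and 10.7 degrees, less where a joint would pass 70% of its speed; a pose out of reach is approached as far as the arm can. A call with a gripper value outside its range is refused whole. "hand" is the opening, from 0 (shut) to 1 (fully open), set as the call begins (left out, the last holds). The fingers move at their own pace and stop on an object; the grip force is fixed at half the most. Time passes only in rows, so rows that repeat a pose let the fingers close. It gives the time, the measured TCP pose, the force and the opening at its end, in the units of the state.
- r.sense(): the state, without advancing time (a new reading comes with each control period).
- r.capture(name): name is "scene" or "top"; returns (picture, depth): 384x512x3 uint8, blue, green, red; 384x512 float32, m along the optical axis (not along the pixel's ray), 0 where there is no reading.
- r.get_calibration(name): a dict with "vfov" (degrees; the focal length in pixels is half the picture's height over the tangent of half this angle, whatever the lens; pixels are square), "cx", "cy" (the principal point, pixels), "distortion" ([k1, k2, p1, p2, k3] as OpenCV has them; the pictures are not rectified), "rvec" (rotation vector, rad) and "tvec" (3), from world to camera coordinates, as OpenCV has them. Camera axes: x right, y down, z forward; pixel columns grow to the right and rows downward; lengths in m; the calibration is good to about 2 mm. A picture is of the moment at which its call begins. get_calibration takes no time and is no camera call.
- r.finish_job(): hands the job in, once; it reports no verdict.
The state is a dict: "time_s": time; "joints": joint angles; "joint_velocities": joint speeds; "effort": joint torques, N m; "tcp_pos": TCP position; "ee_rot": TCP orientation; "wrist_force": force on the tool from outside, world axes, zero at the start; "moment": the same for the moment, N m; "gripper_width": opening from 0.0 (shut) to 1.0 (fully open).
Only numpy, scipy, OpenCV 4.12 (cv2) and the standard library are available. Lean on these libraries where they do the work, as an engineer would, in place of code of your own. Each camera call takes 0.05 s, during which the arm holds its last target.

TASK

A new drive belt is about to be fitted. Fold the blue belt guard up by its black bar handle until it stands upright, and leave it standing there; then, with the gripper, swing the sprung tensioner arm by its yellow roller all the way forward to its red stop. Finish while still holding the arm against the stop, and leave the bins, tools and spare parts about the machine where they are.

Things in the scene. Friction and masses are not known exactly. Their poses are not given: they have to be found in the camera images.
- machine: the fixed belt-drive head: a grey slab 350 x 250 x 25 high, on it an open-topped grey housing 260 (x) x 230 (y), walls 5 thick, with their top at 90. Origin: on the table under the centre of the housing; x points away from the robot at yaw 0, y to the left, z up. Its position and yaw vary. Inside the housing, along its right (-y) side, stand two belt pulleys, at x,y = -80,-68 (radius 32) and 95,-70 (radius 20), tops at 71
- cover (a joint): angle of the blue guard (rad): 0 = lying closed on the housing, 1.571 = standing upright, 1.9 = end of its travel. It hinges on the housing's right (-y) rim and its left (+y) edge rises. The hinge is stiff: the guard stays at any angle where it is left; lifting it takes about 6 N at the handle. It may start a little open (0 to 0.5)
- cover_hinge (a point): middle of the guard's hinge line, which runs along the machine's x axis: at x,y,z = 0,-115,94 in the machine's frame. It turns with the guard: its y axis points along the guard from the hinge to the free edge, z out of the guard's upper face. The guard is a plate 262 x 232 x 4
- cover_bar (a point): centre of the guard's black bar handle: a round bar, diameter 12, along the machine's x axis, 112 long, on two posts (diameter 10) 100 apart. The bar is 205 from the hinge line along the guard and 44 out from the guard's mid-plane (36 of free room between bar and guard), 27 short of the guard's free edge. A gripper pointing down may keep pointing down while the bar turns between its pads
- hanger: the tensioner's fixed hanger plate in the housing, 100 x 75 x 6 aluminium, underside 27 above the table. Origin: on the plate's underside on the arm's vertical pivot axis; z up. It is bolted at a slightly different place and yaw each time
- tension_arm (a joint): angle of the tensioner arm about its vertical pivot (rad), growing clockwise seen from above (the roller goes forward, to the machine's +x): 0 = sprung back at rest, 0.90 = against the red stop post, its limit. The spring takes about 3.5 N at the roller at 0 and 8.5 N at the stop, and throws the arm back when it is let go
- roller (a point): centre of the yellow idler roller on the end of the steel arm: upright cylinder, diameter 28, 34 high (51 to 85 above the table), 90 from the pivot axis; it does not spin. This point is half-way up it, 68 above the table. The arm's flat bar (16 wide, 43 to 51 above the table) lies under it. In the hanger's frame the roller lies in the direction (angle from the x axis, anticlockwise) 2.08 rad minus the arm's joint value. The point's axes turn with the arm
- bin_blue_in (a point): blue open plastic parts bin, 150 x 100 x 60 high, loose, not part of the job; this point is the centre of its inner floor, 4 above its underside
- bin_yellow_in (a point): yellow open plastic parts bin, 150 x 100 x 60 high, loose, not part of the job; this point is the centre of its inner floor, 4 above its underside
- bin_green_in (a point): green open plastic parts bin, 150 x 100 x 60 high, loose, not part of the job; this point is the centre of its inner floor, 4 above its underside
- spare_roller_center (a point): loose spare yellow roller, diameter 28, 34 high, standing on the slab beyond the housing; not part of the job; this point is its centre
- gauge_block: loose steel block 30 x 35 x 20, on the slab beyond the housing; not part of the job; origin at the centre of its underside
- wrench_grip (a point): loose wrench lying on the table to the left; not part of the job; this point is on its handle
- oil: loose amber bottle, diameter 50, 110 high, on the table to the right; not part of the job; origin at the centre of its underside

How it is judged (in metres and radians):
On the way, in this order (a step that is already met when the one before it is completed fails the run):
1. the guard is folded up until it stands upright (value of joint cover between 1.37 and 1.77 rad), for 0.3 s.
2. with the guard upright, the tensioner arm is swung to its stop by the robot (all of step 1 and value of joint tension_arm above 0.83 rad and contact force between any of the fingers, the arm and tension_arm above 1.5 N), for 0.5 s.
At the end, for the whole second after the job is handed in: The robot is still holding: it pushes on the tensioner arm with over 1.5 N and the arm is within 0.07 rad of its stop (above 0.83 of 0.90); the guard stands upright within 0.2 rad (1.37 to 1.77); bins, bottle, wrench, block and spare roller are within 40 mm of where they began (all of step 2 and distance of each of bin_blue_in, bin_yellow_in, bin_green_in, spare_roller_center, gauge_block, wrench_grip, oil from where it was at the start of the episode below 0.04 m); the arm keeps its last pose, push and grip.
It fails at once if a bin, bottle, tool or spare part is moved by more than 40 mm (distance of any of bin_blue_in, bin_yellow_in, bin_green_in, spare_roller_center, gauge_block, wrench_grip, oil from where it was at the start of the episode above 0.04 m).
It also fails if it takes over 54 s, if anything falls off the work surface, if the arm or the gripper's body presses on something with over 40 N, if the wrist force passes 120 N, or if a joint passes its speed limit or range.

## Working session

There is one attempt and no reset: what is moved stays moved. The work goes in short steps, Python scripts to look and compute and a tool call to move; the robot and the scene stay as the last step left them, time stands still between calls to the robot, and variables do not carry over. Pictures are saved under pics/ and viewed, and the job is handed in when it is done.

Besides the shell and the picture viewer there is one more tool, called after "Emit:" by a JSON object that holds its "api" and its "payload". play_rows: Moves the arm, as the interface text tells. Its arguments: {"type":"object","properties":{"plan":{"type":"array","items":{"type":"array","items":{"type":"array","items":{"type":"number"}}}},"hand":{"type":"number"}},"required":["plan"]}

```bash
ls; mkdir -p pics
python3 - <<'E'
from station import r
import cv2,numpy as np
s=r.sense(); print(s)
for n in("scene","top"):
    im,d=r.capture(n); cv2.imwrite(f"pics/{n}0.png",im); np.save(f"pics/{n}0.npy",d); cv2.imwrite(f"pics/{n}0raw.png",im)
    c=r.get_calibration(n); print(n,c)
E
```

```text
pics
{'time_s': 0.0, 'joints': array([-5.97233191e+01,  2.20913592e+01,  3.78548945e-01, -2.93392033e-02,
       -6.84116958e+01, -1.48163319e+01]), 'joint_velocities': array([-0.07267118,  0.02879346,  0.05064536,  0.03730242, -0.01583667,
       -0.00435463]), 'effort': array([-2.26055476e-03, -3.90663922e+01,  1.87404299e+01,  4.21992794e+00,
        1.10036350e-02, -1.83890907e-04]), 'tcp_pos': array([ 0.16645707, -0.6017867 ,  0.221444  ]), 'ee_rot': array([[-6.84371986e-04, -2.66388587e-01,  9.63865474e-01],
       [ 2.11665949e-03,  9.63863155e-01,  2.66389449e-01],
       [-9.99997526e-01,  2.22248448e-03, -9.57870125e-05]]), 'wrist_force': array([-0.28550195, -0.0195355 ,  0.23007552]), 'moment': array([-0.00129817,  0.06700394,  0.05741095]), 'gripper_width': 0.996833194803443}
scene {'vfov': 55.966745460713845, 'cx': 252.90231708389237, 'cy': 190.87153561639306, 'distortion': array([-0.01515886,  0.        ,  0.        ,  0.        ,  0.        ]), 'rvec': array([ 0.99070242,  2.60960473, -0.84821492]), 'tvec': array([ 0.35573909, -0.21078236,  1.34376943])}
top {'vfov': 57.841994294256956, 'cx': 255.4555680143969, 'cy': 188.17445380695216, 'distortion': array([-0.08541375,  0.        ,  0.        ,  0.        ,  0.        ]), 'rvec': array([ 2.14433065, -2.041423  ,  0.23272147]), 'tvec': array([0.00313898, 0.53468555, 0.93271074])}
```

View pics/scene0.png

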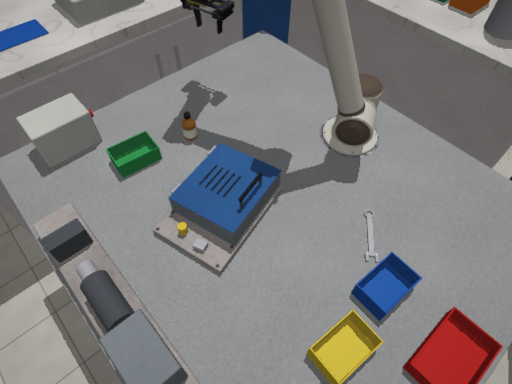

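View pics/top0.png

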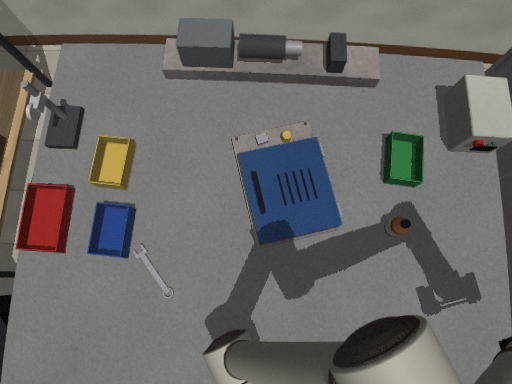

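The scene view shows the closed blue guard at about (228,190) with its black bar at (250,190), and the spare roller (182,229) and block (200,245) beyond it. The top view shows the guard centred at about (290,190) with the bar at (258,192), the green bin at (404,158) and the bottle at (400,226) on its right.

```bash
cat > h.py <<'E'
import numpy as np,cv2
from station import r
def K(c,h=384):
    f=h/2/np.tan(np.radians(c["vfov"])/2)
    return np.array([[f,0,c["cx"]],[0,f,c["cy"]],[0,0,1]])
def cloud(n,d):
    c=r.get_calibration(n);k=K(c)
    v,u=np.mgrid[0:d.shape[0],0:d.shape[1]]
    p=cv2.undistortPoints(np.stack([u,v],-1).reshape(-1,1,2).astype(np.float64),k,c["distortion"]).reshape(d.shape+(2,))
    P=np.dstack([p[...,0]*d,p[...,1]*d,d])
    R,_=cv2.Rodrigues(c["rvec"])
    W=(P-c["tvec"].ravel())@R
    W[d<=0]=np.nan
    return W
def proj(n,X):
    c=r.get_calibration(n)
    return cv2.projectPoints(np.asarray(X,float).reshape(-1,1,3),c["rvec"],c["tvec"],K(c),c["distortion"])[0].reshape(-1,2)
def snap(n,name):
    im,d=r.capture(n);cv2.imwrite(f"pics/{name}.png",im);np.save(f"pics/{name}.npy",d);return im,d
def T(x,y,yaw):
    c,s=np.cos(yaw),np.sin(yaw);return np.array([[c,-s,0,x],[s,c,0,y],[0,0,1,0],[0,0,0,1]])
E
python3 - <<'E'
from h import *
for n in("scene","top"):
    im=cv2.imread(f"pics/{n}0.png");d=np.load(f"pics/{n}0.npy");W=cloud(n,d)
    b,g,rr=[im[...,i].astype(int) for i in range(3)]
    m=(b>90)&(b>rr*2)&(b>g*1.4)
    x=W[...,0];y=W[...,1];z=W[...,2]
    m&=(x>0.3)&(x<0.95)&(abs(y)<0.3)&(z>0.05)
    P=W[m];P=P[~np.isnan(P).any(1)]
    c=np.median(P,0)
    for _ in range(4):
        q=P-P.mean(0);nrm=np.linalg.svd(q,full_matrices=False)[2][2];e=q@nrm;P=P[abs(e)<0.006]
    nrm*=np.sign(nrm[2])
    print(n,len(P),P.mean(0),nrm,np.degrees(np.arccos(nrm[2])),P[:,2].min(),P[:,2].max())
    rect=cv2.minAreaRect(P[:,:2].astype(np.float32));print(rect,cv2.boxPoints(rect))
    # table and slab check
    t=W[(abs(z)<0.015)];print("table z",np.nanmedian(t[:,2]))
    sl=(z>0.018)&(z<0.032)&(x>0.3)&(x<1)&(abs(y)<0.35)
    S=W[sl];print("slab",len(S),np.median(S[:,2]));rect=cv2.minAreaRect(S[:,:2].astype(np.float32));print(rect)
    bk=(rr+g+b<120)&(z>0.1)&(z<0.25)&(x>0.4)&(x<0.9)&(abs(y)<0.25)
    B=W[bk];print("bar",len(B),np.median(B,0),B.min(0),B.max(0))
E
```

```text
scene 4444 [ 0.54943909 -0.05927815  0.10090403] [ 0.01107255 -0.03904695  0.99917603] 2.326075098397654 0.09141811712362259 0.10928547743613624
((0.5304232239723206, -0.06100112199783325), (0.26288941502571106, 0.22973479330539703), 15.914033889770508) [[ 0.3725202   0.01342243]
 [ 0.4355123  -0.20750758]
 [ 0.68832624 -0.13542467]
 [ 0.62533414  0.08550534]]
table z 0.0002443096480735284
slab 2420 0.025296972684706768
((0.7075198292732239, 0.01811736822128296), (0.6056411862373352, 0.30387598276138306), 26.605819702148438)
bar 125 [0.5086342  0.02056482 0.14972919] [ 0.45398221 -0.12476682  0.10001996] [0.5772235  0.04068308 0.15482726]
top 6204 [ 0.5364163  -0.06801549  0.09985184] [ 0.01061037 -0.03736913  0.9992452 ] 2.2262869838933135 0.09071181851116628 0.10968877415041187
((0.5301973819732666, -0.0630844384431839), (0.2613709270954132, 0.22945836186408997), 16.000810623168945) [[ 0.37294975  0.01117631]
 [ 0.43620017 -0.20939232]
 [ 0.68744504 -0.1373452 ]
 [ 0.6241946   0.08322345]]
table z -0.0002925332518808022
slab 2150 0.024469420133588084
((0.6409810781478882, 0.0008866786956787109), (0.6960188746452332, 0.5475448369979858), 89.91288757324219)
bar 333 [0.51618795 0.00922945 0.14769397] [ 0.40014548 -0.13520707  0.10001663] [0.58260508 0.03950019 0.15525642]
```

```bash
cat >> h.py <<'E'
M=T(0.5303,-0.0620,np.radians(15.96))
def barpt(th,x=0):
    p=np.array([x,-.115+.205*np.cos(th)-.044*np.sin(th),.094+.205*np.sin(th)+.044*np.cos(th),1]);return (M@p)[:3]
def delta(target):
    s=r.sense();d=np.asarray(target)-s["tcp_pos"];return s["ee_rot"].T@d*100
E
python3 - <<'E'
from h import *
Mi=np.linalg.inv(M)
for n in("scene","top"):
    im=cv2.imread(f"pics/{n}0.png").astype(int);d=np.load(f"pics/{n}0.npy");W=cloud(n,d)
    L=(W-M[:3,3])@M[:3,:3]
    bk=(im.sum(2)<150)&(L[...,2]>0.125)&(L[...,2]<0.17)&(abs(L[...,0])<.1)&(L[...,1]>.05)&(L[...,1]<.12)
    B=L[bk];print(n,len(B),np.median(B,0),B.min(0),B.max(0))
    for nm,c,zr in(("oil",(0.5,-.3),0),):
        pass
    m=(abs(L[...,0])<.2)&(L[...,1]>-.35)&(L[...,1]<-.14)&(L[...,2]>.03)
    if m.any(): print("right objs",W[m].min(0),W[m].max(0))
    hsv=cv2.cvtColor(cv2.imread(f"pics/{n}0.png"),cv2.COLOR_BGR2HSV)
    o=(hsv[...,0]>8)&(hsv[...,0]<18)&(hsv[...,1]>130)&(W[...,2]>0.03)&(W[...,0]<.8)
    if o.any(): print("oil",np.median(W[o],0))
th=.04
print(barpt(th), delta(barpt(th)+[0,0,.05]))
E
```

```text
scene 131 [0.00267554 0.08899774 0.15050847] [-0.05439321  0.08238321  0.12587598] [0.0565836  0.09269259 0.15482726]
right objs [ 0.42412053 -0.4111142   0.03002117] [ 0.72210734 -0.35502324  0.11413237]
oil [-0.76969012 -0.06713788  0.19790207]
top 193 [-0.00132057  0.08608668  0.150248  ] [-0.05721192  0.07980763  0.12561046] [0.05438033 0.09181934 0.15525642]
right objs [ 0.42038111 -0.41134999  0.03015378] [ 0.71743177 -0.35685564  0.11328079]
oil [ 0.43829382 -0.37077304  0.07683354]
[0.50608194 0.02268149 0.14616262] [ 2.63633936 51.14567936 49.37195825]
```

Emit:
{"api": "play_rows", "payload": {"plan": [[[0, 6, 6, 0, 0, 0], [0, 12, 12, 0, 0, 0], [0, 18, 17.5, 0, 0, 0], [0, 24, 23, 0, 0, 0], [0, 30, 29, 0, 0, 0]]], "hand": 1}}

```text
time_s: 0.72
tcp_pos: [0.3165, -0.3261, 0.2224]
ee_rot: [[-0.0, -0.266, 0.964], [0.0, 0.964, 0.266], [-1.0, 0.0, -0.0]]
wrist_force: [1.0, -0.7, 0.1]
gripper_width: 1.002
```

Emit:
{"api": "play_rows", "payload": {"plan": [[[0, 5, 5, 0, 0, 0], [0, 10, 10, 0, 0, 0], [0, 15, 15, 0, 0, 0], [0, 20, 20, 0, 0, 0], [0, 21.1, 20.4, -0.05, 0, 0]]]}}

```text
time_s: 1.35
tcp_pos: [0.4573, -0.0679, 0.2223]
ee_rot: [[-0.0, -0.277, 0.961], [0.0, 0.961, 0.277], [-1.0, 0.0, -0.0]]
wrist_force: [0.4, -0.2, 0.6]
gripper_width: 1.002
```

Run:
```python
from h import *
s=r.sense();print(s["time_s"],s["tcp_pos"],s["joints"],s["wrist_force"],delta(barpt(.04)))
print(np.degrees(np.arctan2(s["ee_rot"][1,2],s["ee_rot"][0,2])))
```

```text
1.35 [ 0.45732738 -0.06790107  0.22234086] [ 1.17709106e+01  6.01013731e+00 -2.13077175e+01 -6.83101728e-03
 -6.26893815e+01 -8.56934936e+01] [ 0.43829565 -0.24592161  0.63105818] [7.61782237 7.3533     7.19382264]
16.074282762012608
```

Emit:
{"api": "play_rows", "payload": {"plan": [[[0, 5, 5, 0, 0, 0], [0, 7, 7, 0, 0, 0], [0, 7, 7, 0, 0, 0], [0, 7, 7, 0, 0, 0]]]}}

```text
time_s: 1.85
tcp_pos: [0.5039, 0.0159, 0.2221]
ee_rot: [[-0.001, -0.275, 0.961], [-0.0, 0.961, 0.275], [-1.0, 0.0, -0.001]]
wrist_force: [-0.2, 0.1, -0.4]
gripper_width: 0.997
```

Run:
```python
from h import *
s=r.sense();print(s["time_s"],s["tcp_pos"],s["joints"],s["wrist_force"],delta(barpt(.04)))
```

```text
1.85 [0.50389259 0.01593832 0.22207552] [ 2.02842962e+01  1.02961947e+01 -1.61473719e+01 -1.27511521e-02
 -6.36410270e+01 -9.43219055e+01] [-0.23839646  0.10851498 -0.40427863] [7.59074419 0.58748397 0.40716637]
```

Emit:
{"api": "play_rows", "payload": {"plan": [[[0, 0.6, 0.4, 0, 0, 0], [3, 0.6, 0.4, 0, 0, 0], [6, 0.6, 0.4, 0, 0, 0], [8.5, 0.6, 0.4, 0, 0, 0], [9.3, 0.6, 0.4, 0, 0, 0]]]}}

```text
time_s: 2.48
tcp_pos: [0.5058, 0.0223, 0.1284]
ee_rot: [[-0.003, -0.274, 0.962], [-0.001, 0.962, 0.274], [-1.0, -0.0, -0.003]]
wrist_force: [0.4, 0.6, 0.3]
gripper_width: 1.0
```

Emit:
{"api": "play_rows", "payload": {"plan": [[[0, 0, 0, 0, 0, 0], [0, 0, 0, 0, 0, 0], [0, 0, 0, 0, 0, 0], [0, 0, 0, 0, 0, 0], [0, 0, 0, 0, 0, 0]]], "hand": 0}}

```text
time_s: 3.1
tcp_pos: [0.5069, 0.0232, 0.1298]
ee_rot: [[0.0, -0.275, 0.961], [0.0, 0.961, 0.275], [-1.0, 0.0, 0.0]]
wrist_force: [-0.6, -0.2, -0.2]
gripper_width: 0.515
```

Run:
```python
from h import *
s=r.sense();print(s["time_s"],s["tcp_pos"],s["joints"],s["wrist_force"],s["gripper_width"],delta(barpt(.04)))
snap("scene","s1")
```

```text
3.1 [0.50687031 0.02320603 0.12978233] [ 2.09782960e+01  1.59565492e+01 -2.34013618e+01 -2.51083611e-04
 -5.06140059e+01 -9.50194264e+01] [-0.55826304 -0.23928244 -0.19795815] 0.5147777955746636 [-1.6380743  -0.02868156 -0.08942132]
```

View pics/s1.png

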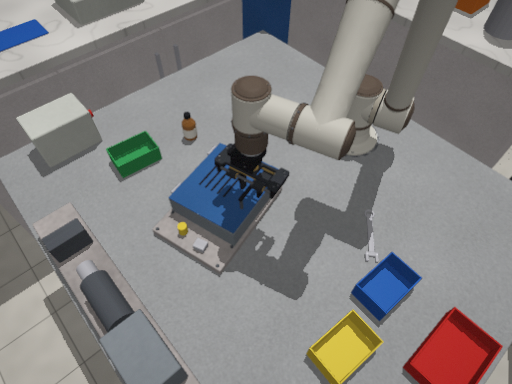

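The gripper straddles the bar at about (250,180) in the scene view, and the fingers are still closing.

Emit:
{"api": "play_rows", "payload": {"plan": [[[0, 0, 0, 0, 0, 0], [0, 0, 0, 0, 0, 0], [0, 0, 0, 0, 0, 0], [0, 0, 0, 0, 0, 0], [0, 0, 0, 0, 0, 0]]], "hand": 0}}

```text
time_s: 3.78
tcp_pos: [0.5076, 0.0198, 0.1295]
ee_rot: [[0.001, -0.275, 0.961], [-0.005, 0.961, 0.275], [-1.0, -0.005, -0.001]]
wrist_force: [5.9, -15.4, -3.4]
gripper_width: 0.127
```

Run:
```python
from h import *
s=r.sense();print(s["time_s"],s["tcp_pos"],s["wrist_force"],s["gripper_width"])
R=s["ee_rot"];p0=s["tcp_pos"]
g=p0+R[:,0]*-.019
L=np.linalg.inv(M)@np.r_[g,1];print("grasp local",L)
v=np.array([L[1]+.115,L[2]-.094]);a0=np.arctan2(v[1],v[0])-np.arctan2(.044,.205);print("th from grasp",a0,np.hypot(*v))
b0=barpt(a0)
for th in np.arange(a0,1.60,.1):
    print(round(th,2),np.round(R.T@(barpt(th)-b0)*100,1))
print(np.round(R.T@(barpt(1.571)-b0)*100,1))
```

```text
3.775 [0.50763943 0.01980045 0.12954784] [  5.87102053 -15.37526313  -3.36999661] 0.12683786638428465
grasp local [7.23702635e-04 8.49782297e-02 1.48547570e-01 1.00000000e+00]
th from grasp 0.05486308586818506 0.20728417636796412
0.05 [0. 0. 0.]
0.15 [-2.  -0.7 -0. ]
0.25 [-3.9 -1.5 -0. ]
0.35 [-5.7 -2.6 -0. ]
0.45 [-7.4 -3.8 -0. ]
0.55 [-9.  -5.2 -0. ]
0.65 [-10.4  -6.7  -0. ]
0.75 [-11.7  -8.4  -0. ]
0.85 [-12.8 -10.2  -0. ]
0.95 [-13.7 -12.   -0. ]
1.05 [-14.4 -14.   -0. ]
1.15 [-14.9 -16.   -0. ]
1.25 [-15.2 -18.1  -0. ]
1.35 [-15.3 -20.2  -0. ]
1.45 [-15.2 -22.3  -0. ]
1.55 [-14.9 -24.4  -0. ]
[-14.9 -24.7  -0. ]
```

Emit:
{"api": "play_rows", "payload": {"plan": [[[0, -0.3, 0, 0, 0, 0], [-2, -1, 0, 0, 0, 0], [-3.9, -1.8, 0, 0, 0, 0], [-5.7, -2.9, 0, 0, 0, 0], [-7.4, -4.1, 0, 0, 0, 0]]]}}

```text
time_s: 4.4
tcp_pos: [0.517, -0.0131, 0.2033]
ee_rot: [[-0.002, -0.275, 0.962], [0.006, 0.961, 0.275], [-1.0, 0.007, 0.0]]
wrist_force: [-3.6, 11.7, 1.2]
gripper_width: 0.124
```

Run:
```python
from h import *
s=r.sense();print(s["time_s"],s["tcp_pos"],s["wrist_force"],s["gripper_width"])
R=s["ee_rot"];p0=s["tcp_pos"]
g=p0+R[:,0]*-.019
L=np.linalg.inv(M)@np.r_[g,1];print("grasp local",L)
v=np.array([L[1]+.1175,L[2]-.094]);a0=np.arctan2(v[1],v[0])-np.arctan2(.044,.205);print("th from grasp",a0,np.hypot(*v))
```

```text
4.4 [ 0.5170477  -0.01310199  0.20328062] [-3.60296646 11.7027487   1.16152688] 0.12424059619535019
grasp local [7.03626910e-04 5.05312720e-02 2.22280204e-01 1.00000000e+00]
th from grasp 0.44061494038385735 0.21140084908672402
```

Emit:
{"api": "play_rows", "payload": {"plan": [[[-1.6, -1.2, 0, 0, 0, 0], [-3.0, -2.7, 0, 0, 0, 0], [-4.3, -4.4, 0, 0, 0, 0], [-5.4, -6.2, 0, 0, 0, 0], [-6.3, -8, 0, 0, 0, 0]]]}}

```text
time_s: 5.03
tcp_pos: [0.5394, -0.0905, 0.2699]
ee_rot: [[0.001, -0.277, 0.961], [0.005, 0.961, 0.277], [-1.0, 0.004, 0.003]]
wrist_force: [-6.2, 10.7, 12.6]
gripper_width: 0.127
```

```bash
cat > chk.py <<'E'
from h import *
s=r.sense();print(s["time_s"],s["tcp_pos"],s["wrist_force"],s["gripper_width"])
R=s["ee_rot"];p0=s["tcp_pos"]
g=p0+R[:,0]*-.019
L=np.linalg.inv(M)@np.r_[g,1];print("grasp local",L)
v=np.array([L[1]+.1175,L[2]-.094]);a0=np.arctan2(v[1],v[0])-np.arctan2(.044,.205);print("th from grasp",a0,np.hypot(*v))
for th in np.arange(a0+.1,1.58,.1):
    print(round(th,2),np.round(R.T@(barpt(th)-barpt(a0))*100,1))
E
python3 chk.py
```

```text
5.025 [ 0.53937834 -0.09049274  0.26988673] [-6.16107869 10.70958536 12.59807506] 0.12746480533014354
grasp local [ 8.45151658e-04 -2.99723618e-02  2.88886492e-01  1.00000000e+00]
th from grasp 0.9372470794191048 0.21363949114854802
1.04 [-0.8 -1.9 -0. ]
1.14 [-1.3 -4.  -0. ]
1.24 [-1.7 -6.  -0. ]
1.34 [-1.9 -8.1 -0. ]
1.44 [ -1.8 -10.2  -0. ]
1.54 [ -1.6 -12.3  -0. ]
```

Emit:
{"api": "play_rows", "payload": {"plan": [[[0.1, 0, 0, 0, 0, 0], [0.1, 0, 0, 0, 0, 0]]]}}

```text
time_s: 5.28
tcp_pos: [0.5401, -0.0926, 0.2707]
ee_rot: [[0.004, -0.276, 0.961], [0.0, 0.961, 0.276], [-1.0, -0.001, 0.004]]
wrist_force: [-7.0, 5.3, 17.1]
gripper_width: 0.129
```

```bash
python3 chk.py
python3 - <<'E'
from h import *
snap("top","t2");snap("scene","s2")
E
```

```text
5.275 [ 0.540073   -0.09263639  0.27065721] [-7.02318377  5.32073378 17.10366946] 0.12855063187887478
grasp local [ 8.95959223e-04 -3.21230910e-02  2.89657051e-01  1.00000000e+00]
th from grasp 0.9479167010283749 0.21347341323436178
1.05 [-0.7 -2.   0. ]
1.15 [-1.3 -4.  -0. ]
1.25 [-1.6 -6.1 -0. ]
1.35 [-1.7 -8.1 -0. ]
1.45 [ -1.7 -10.2  -0. ]
1.55 [ -1.4 -12.3  -0. ]
```

View pics/s2.png

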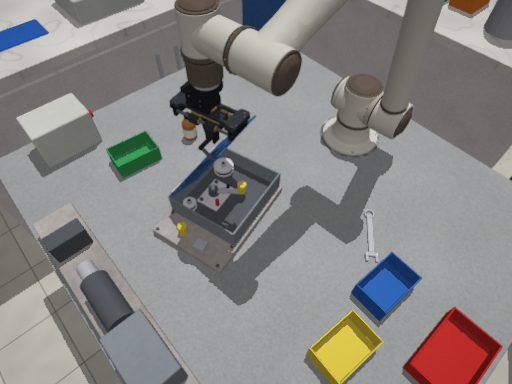

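The guard is about half up, with the bar held at about (210,145). Inside the housing the tensioner's yellow roller is at (242,187) and the red stop at (217,202).

Emit:
{"api": "play_rows", "payload": {"plan": [[[-0.6, 0, 0, 0, 0, 0], [-1.2, -1.9, 0, 0, 0, 0], [-1.7, -3.9, 0, 0, 0, 0], [-2.0, -6, 0, 0, 0, 0], [-2.1, -8.1, 0, 0, 0, 0]]]}}

```text
time_s: 6.0
tcp_pos: [0.5623, -0.1706, 0.2882]
ee_rot: [[0.0, -0.276, 0.961], [0.002, 0.961, 0.276], [-1.0, 0.001, 0.001]]
wrist_force: [-2.5, 4.9, 5.8]
gripper_width: 0.128
```

Emit:
{"api": "play_rows", "payload": {"plan": [[[0, 0, 0, 0, 0, 0]]]}}

```text
time_s: 6.12
tcp_pos: [0.563, -0.1728, 0.2881]
ee_rot: [[0.001, -0.274, 0.962], [-0.002, 0.962, 0.274], [-1.0, -0.002, 0.001]]
wrist_force: [-1.0, -1.7, 4.8]
gripper_width: 0.125
```

```bash
python3 chk.py
```

```text
6.125 [ 0.56295848 -0.17280875  0.28810112] [-0.95001916 -1.65124137  4.80141805] 0.1254846221901996
grasp local [ 9.14174881e-04 -1.15474399e-01  3.07101066e-01  1.00000000e+00]
th from grasp 1.3498648149356045 0.2131106932335955
1.45 [ 0.1 -2.1  0. ]
1.55 [ 0.4 -4.2  0. ]
```

Emit:
{"api": "play_rows", "payload": {"plan": [[[0.1, -1.6, 0, 0, 0, 0], [0.3, -3.2, 0, 0, 0, 0], [0.6, -4.6, 0, 0, 0, 0], [0.6, -4.6, 0, 0, 0, 0], [0.6, -4.6, 0, 0, 0, 0]]]}}

```text
time_s: 6.75
tcp_pos: [0.5757, -0.2172, 0.2822]
ee_rot: [[0.003, -0.275, 0.962], [-0.003, 0.962, 0.275], [-1.0, -0.004, 0.002]]
wrist_force: [-0.3, -4.5, 5.0]
gripper_width: 0.127
```

```bash
python3 chk.py
python3 - <<'E'
from h import *
for n in("scene","top"):
    im,d=snap(n,n+"3");W=cloud(n,d);L=(W-M[:3,3])@M[:3,:3]
    b,g,rr=[im[...,i].astype(int) for i in range(3)]
    m=(b>60)&(b>rr*2)&(b>g*1.3)&(L[...,2]>.1)&(abs(L[...,0])<.14)&(abs(L[...,1]+.115)<.1)
    P=L[m];print(n,len(P))
    if len(P)>20:
        A=np.c_[P[:,2],np.ones(len(P))];co=np.linalg.lstsq(A,P[:,1],rcond=None)[0];print("lean dy/dz",co,"cover",np.pi/2+np.arctan(co[0]*-1),np.median(P,0))
E
```

```text
6.75 [ 0.57570524 -0.21718308  0.2822492 ] [-0.31242942 -4.45868211  5.0307443 ] 0.12696816537941186
grasp local [ 9.55592754e-04 -1.61613744e-01  3.01249036e-01  1.00000000e+00]
th from grasp 1.5690937603090949 0.2118919189920251
scene 3615
lean dy/dz [ 0.00716999 -0.11668648] cover 1.5636264628941134 [ 0.01901874 -0.11522034  0.22267627]
top 69
lean dy/dz [ 0.31797802 -0.21923373] cover 1.262928621264217 [-0.07561457 -0.11567478  0.32570319]
```

View pics/scene3.png

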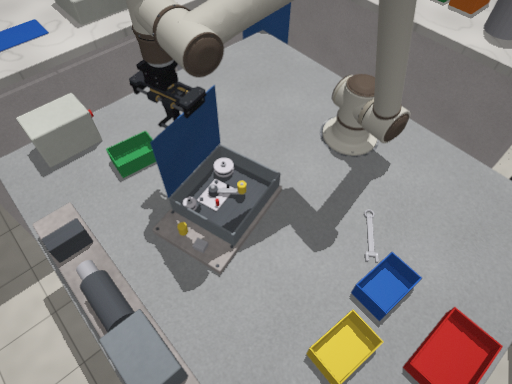

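View pics/top3.png

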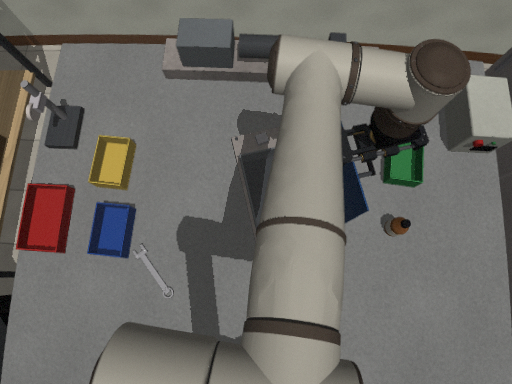

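The guard stands upright (cover about 1.56, from the plane fit in the scene view). Next I release it with a part opening and lift straight up.

Emit:
{"api": "play_rows", "payload": {"plan": [[[0, 0, 0, 0, 0, 0], [0, 0, 0, 0, 0, 0], [0, 0, 0, 0, 0, 0], [0, 0, 0, 0, 0, 0]]], "hand": 0.42}}

```text
time_s: 7.35
tcp_pos: [0.5749, -0.215, 0.2801]
ee_rot: [[-0.001, -0.275, 0.961], [0.0, 0.961, 0.275], [-1.0, 0.001, -0.001]]
wrist_force: [0.8, 0.0, -0.5]
gripper_width: 0.404
```

Emit:
{"api": "play_rows", "payload": {"plan": [[[-1, 0, 0, 0, 0, 0], [-3, 0, 0, 0, 0, 0], [-6, 0, 0, 0, 0, 0], [-9, 0, 0, 0, 0, 0], [-9, 0, 0, 0, 0, 0]]]}}

```text
time_s: 7.98
tcp_pos: [0.5759, -0.2157, 0.3745]
ee_rot: [[0.007, -0.275, 0.961], [-0.002, 0.961, 0.275], [-1.0, -0.004, 0.006]]
wrist_force: [-0.1, 0.3, -0.4]
gripper_width: 0.418
```

Run:
```python
from h import *
s=r.sense();print(s["time_s"],s["tcp_pos"],s["wrist_force"],s["gripper_width"],s["joints"])
im,d=snap("scene","scene4");W=cloud("scene",d);L=(W-M[:3,3])@M[:3,:3]
b,g,rr=[im[...,i].astype(int) for i in range(3)]
m=(b>60)&(b>rr*2)&(b>g*1.3)&(L[...,2]>.1)&(abs(L[...,0])<.14)&(abs(L[...,1]+.115)<.1)
P=L[m];co=np.polyfit(P[:,2],P[:,1],1);print("cover",np.pi/2-np.arctan(co[0]))
hsv=cv2.cvtColor(im,cv2.COLOR_BGR2HSV)
ye=(hsv[...,0]>20)&(hsv[...,0]<34)&(hsv[...,1]>130)&(abs(L[...,0])<.13)&(abs(L[...,1])<.12)
P=L[ye];print("roller",len(P),np.median(P,0),P.min(0),P.max(0))
top=P[P[:,2]>.080];print("top",len(top),top.mean(0),top.min(0),top.max(0))
re=((hsv[...,0]<8)|(hsv[...,0]>172))&(hsv[...,1]>130)&(abs(L[...,0])<.13)&(abs(L[...,1])<.12)
P=L[re];print("red",len(P),np.median(P,0),P.min(0),P.max(0))
cv2.imwrite("pics/crop4.png",cv2.resize(im[120:270,140:300],None,fx=5,fy=4.0,interpolation=cv2.INTER_CUBIC))
```

```text
7.975 [ 0.57591515 -0.21567486  0.37450415] [-0.14973824  0.2748788  -0.44979345] 0.41786730920030934 [-5.43853116e+00  1.75341886e+01  1.50255863e+01  5.99239685e-02
 -8.70855850e+01 -6.86006794e+01]
cover 1.5634760419186267
roller 89 [-0.0255389   0.03796543  0.0821252 ] [-0.04440296 -0.11736428  0.02725594] [0.03650621 0.04629932 0.4735928 ]
top 48 [-0.02629604  0.01944198  0.12522072] [-0.04440296 -0.11736428  0.08056669] [0.03650621 0.04593682 0.4735928 ]
red 18 [ 0.04463972 -0.00439845  0.05147069] [ 0.00040238 -0.118941    0.03560249] [ 0.04754091 -0.00262569  0.54943943]
```

View pics/crop4.png

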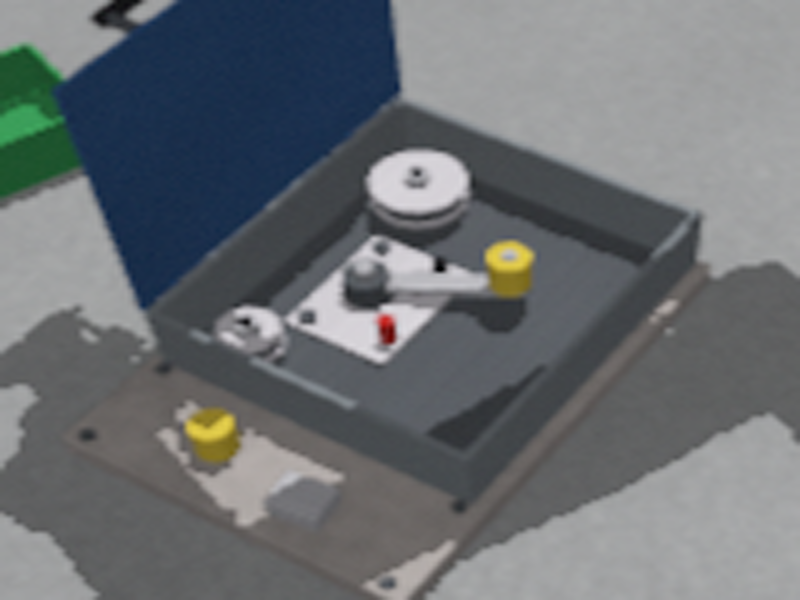

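The crop shows the guard upright and released. Inside are the hanger with its pivot cap at crop (365,280), the yellow roller at (510,268) and the red stop post at (387,328).

Run:
```python
from h import *
im=cv2.imread("pics/scene4.png");d=np.load("pics/scene4.npy");W=cloud("scene",d);L=(W-M[:3,3])@M[:3,:3]
hsv=cv2.cvtColor(im,cv2.COLOR_BGR2HSV)
ye=(hsv[...,0]>18)&(hsv[...,0]<36)&(hsv[...,1]>90)&(L[...,2]>.04)&(L[...,2]<.1)&(abs(L[...,0])<.08)&(abs(L[...,1]-.03)<.04)
v,u=np.nonzero(ye);print("yellow px",u.min(),u.max(),v.min(),v.max(),u.mean(),v.mean())
# match silhouette: project cylinder
yy=cv2.morphologyEx(ye.astype(np.uint8),cv2.MORPH_CLOSE,np.ones((5,5),np.uint8))
from scipy.optimize import minimize
a=np.linspace(0,2*np.pi,40)
def sil(x,y):
    pts=[]
    for z in(.051,.085): pts.append(np.c_[x+.014*np.cos(a),y+.014*np.sin(a),np.full(40,z),np.ones(40)])
    p=proj("scene",(np.vstack(pts)@M.T)[:,:3]);S=8
    msk=np.zeros((60*S,60*S),np.uint8);hull=cv2.convexHull(((p-[215,160])*S).astype(np.int32));cv2.fillConvexPoly(msk,hull,1)
    return cv2.resize(msk.astype(np.float32),(60,60),interpolation=cv2.INTER_AREA)
tgt=yy[160:220,215:275].astype(np.float32)
f=lambda q:((sil(*q)-tgt)**2).sum()
best=min((f((x,y)),x,y) for x in np.arange(-.06,.01,.002) for y in np.arange(.0,.07,.002));print("roller fit local",best,tgt.sum())
def ray_at_z(px,z):
    c=r.get_calibration("scene");p=cv2.undistortPoints(np.array([[px]],float),K(c),c["distortion"])[0,0]
    R,_=cv2.Rodrigues(c["rvec"]);o=-R.T@c["tvec"].ravel();dd=R.T@np.r_[p,1];t=(z-o[2])/dd[2];return (o+t*dd-M[:3,3])@M[:3,:3]
cr=lambda x,y:((x-2)/5+140,(y-2)/4+120)
for nm,p,z in(("cap",(367,270),.06),("capdepth",(367,270),None),("plate L",(288,318),.033),("plate top",(380,238),.033),("plate bottom",(380,362),.033),("red top",(387,320),.06),("red base",(387,343),.033),("bigpulley",(417,180),.071),("small",(250,325),.071),("spare",(212,420),.059)):
    q=cr(*p)
    dl=L[int(round(q[1])),int(round(q[0]))]
    print(nm,np.round(ray_at_z(q,z),4) if z else "",np.round(dl,4))
```

```text
yellow px 237 245 180 193 241.21875 186.64583333333334
roller fit local (np.float32(7.724365), np.float64(-0.03199999999999997), np.float64(0.034)) 106.0
cap [ 0.0101 -0.0439  0.06  ] [ 0.014  -0.0403  0.067 ]
capdepth  [ 0.014  -0.0403  0.067 ]
plate L [ 0.0594 -0.0717  0.033 ] [ 0.061  -0.0709  0.0356]
plate top [-0.0358 -0.0698  0.033 ] [-0.0363 -0.0685  0.0334]
plate bottom [0.0617 0.0007 0.033 ] [0.06   0.0008 0.0308]
red top [ 0.0418 -0.0058  0.06  ] [ 0.0433 -0.0047  0.0601]
red base [ 0.0452 -0.0059  0.033 ] [ 0.0465 -0.0046  0.0371]
bigpulley [-0.0741 -0.0645  0.071 ] [-0.0769 -0.0665  0.0695]
small [ 0.0952 -0.0669  0.071 ] [ 0.0964 -0.0641  0.0734]
spare [ 0.1671 -0.0401  0.059 ] [ 0.1651 -0.0422  0.0571]
```

Emit:
{"api": "play_rows", "payload": {"plan": [[[0, 4.7, -0.9, -1, 0, 0], [0, 9.4, -1.8, -2, 0, 0], [0, 14.1, -2.7, -3, 0, 0], [0, 18.8, -3.5, -4, 0, 0], [0, 18.9, -3.5, -5, 0, 0]]], "hand": 0.65}}

```text
time_s: 8.65
tcp_pos: [0.4877, -0.0411, 0.3705]
ee_rot: [[-0.0, -0.917, 0.398], [0.001, 0.398, 0.917], [-1.0, 0.001, 0.0]]
wrist_force: [-0.1, 0.8, 0.2]
gripper_width: 0.649
```

Emit:
{"api": "play_rows", "payload": {"plan": [[[0, 0, 0, -1, 0, 0], [0, 0, 0, -2, 0, 0], [0, 0, 0, -3, 0, 0], [0, 0, 0, -4, 0, 0], [0, 0, 0, -4, 0, 0]]]}}

```text
time_s: 9.28
tcp_pos: [0.4889, -0.0431, 0.3697]
ee_rot: [[-0.002, -0.962, -0.273], [-0.0, -0.273, 0.962], [-1.0, 0.002, 0.0]]
wrist_force: [-0.5, 0.4, -0.8]
gripper_width: 0.652
```

```bash
cat > chk2.py <<'E'
from h import *
s=r.sense();print(s["time_s"],s["tcp_pos"],s["wrist_force"],s["gripper_width"],s["joints"].round(1))
print(s["ee_rot"].round(3))
Rl=M[:3,:3].T@s["ee_rot"];print("yaw of tool y in machine",np.degrees(np.arctan2(Rl[1,1],Rl[0,1])))
print("tcp local",(np.linalg.inv(M)@np.r_[s["tcp_pos"],1])[:3])
t=(M@[-.034,.029,.10,1])[:3];print("delta to above roller z=.10",delta(t))
E
python3 chk2.py
```

```text
9.275 [ 0.48891284 -0.04314611  0.36974991] [-0.52612645  0.35540505 -0.84048782] 0.6515864679814258 [ 13.9   4.6  -1.8  -0.  -83.6   1.9]
[[-0.002 -0.962 -0.273]
 [-0.    -0.273  0.962]
 [-1.     0.002  0.   ]]
yaw of tool y in machine 179.8844592378479
tcp local [-0.03460766  0.02950721  0.36974991]
delta to above roller z=.10 [26.97482339 -0.10675757 -0.06254241]
```

Emit:
{"api": "play_rows", "payload": {"plan": [[[5, 0, 0, 0, 0, 0], [10, 0, 0, 0, 0, 0], [15, 0, 0, 0, 0, 0], [20, 0, 0, 0, 0, 0], [24.5, 0, 0, 0, 0, 0]]]}}

```text
time_s: 9.9
tcp_pos: [0.4886, -0.0433, 0.1237]
ee_rot: [[-0.001, -0.962, -0.272], [-0.0, -0.272, 0.962], [-1.0, 0.001, 0.0]]
wrist_force: [1.7, 0.9, -0.3]
gripper_width: 0.65
```

```bash
python3 chk2.py
python3 - <<'E'
from h import *
im,d=snap("scene","s5");cv2.imwrite("pics/crop5.png",cv2.resize(im[110:260,140:300],None,fx=5,fy=4,interpolation=cv2.INTER_CUBIC))
im,d=snap("top","t5");cv2.imwrite("pics/crop5t.png",cv2.resize(im[110:260,210:370],None,fx=5,fy=4,interpolation=cv2.INTER_CUBIC))
E
```

```text
9.9 [ 0.48859458 -0.04332926  0.12367928] [ 1.71627835  0.87316087 -0.28461468] 0.6500028568021479 [ 13.9  14.9 -26.   -0.  -49.1   1.8]
[[-0.001 -0.962 -0.272]
 [-0.    -0.272  0.962]
 [-1.     0.001  0.   ]]
yaw of tool y in machine 179.80107868865122
tcp local [-0.03496402  0.02941864  0.12367928]
delta to above roller z=.10 [ 2.36781805 -0.09905655 -0.04187874]
```

View pics/crop5.png

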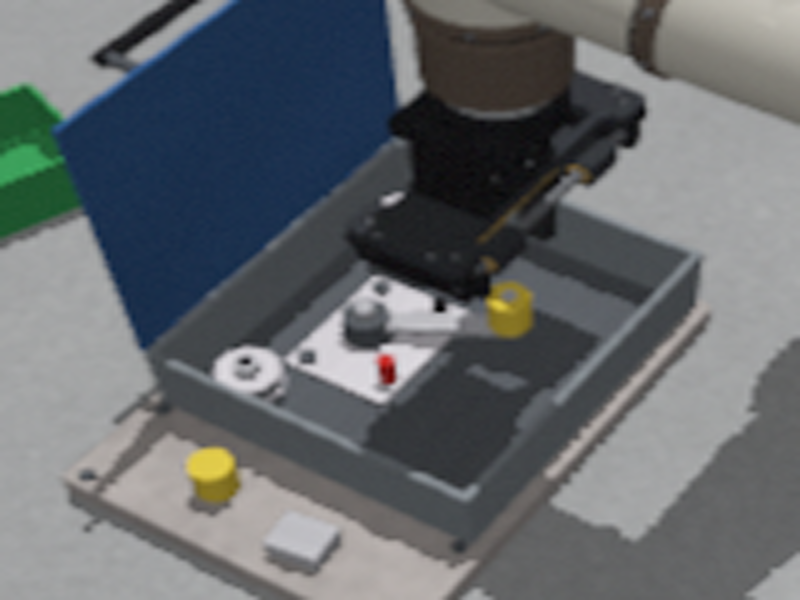

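View pics/crop5t.png

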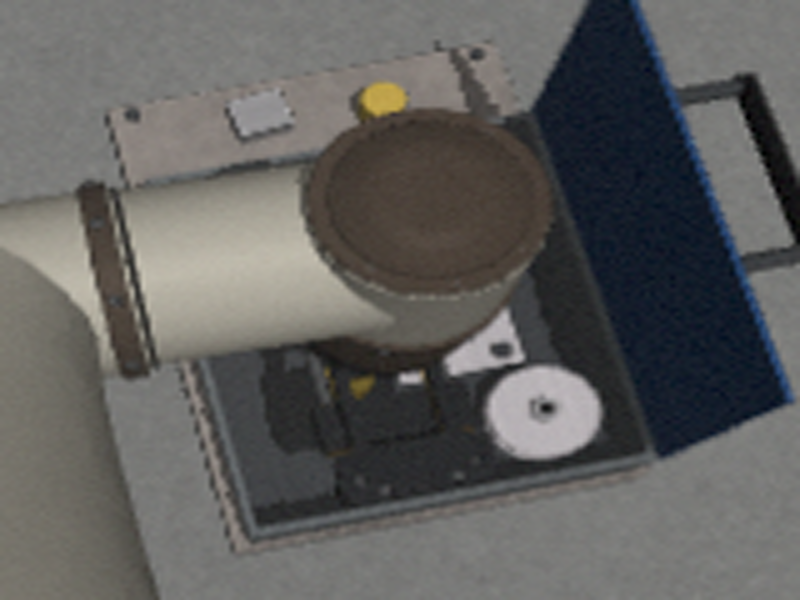

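The scene crop shows the gripper just above the roller at (510,308). I will check the alignment by projecting the roller's expected outline.

Run:
```python
from h import *
im=cv2.imread("pics/s5.png")
big=cv2.resize(im[110:260,140:300],None,fx=5,fy=4,interpolation=cv2.INTER_CUBIC)
def dr(X,col):
    p=(proj("scene",[X])[0]+.5-[140,110])*[5,4];cv2.circle(big,tuple(int(v) for v in p),4,col,-1)
s=r.sense()
p=s["tcp_pos"];R=s["ee_rot"]
for w in(-.028,.028):
    dr(p+R[:,1]*w,(0,255,0));dr(p+R[:,1]*(w*1.53),(0,255,255))
dr(p,(0,255,0));
for z in(.085,.1):dr([p[0],p[1],z],(255,0,255))
dr((M@[-.032,.034,.085,1])[:3],(0,0,255))
cv2.imwrite("pics/crop6.png",big)
```

```text
(no output)
```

View pics/crop6.png

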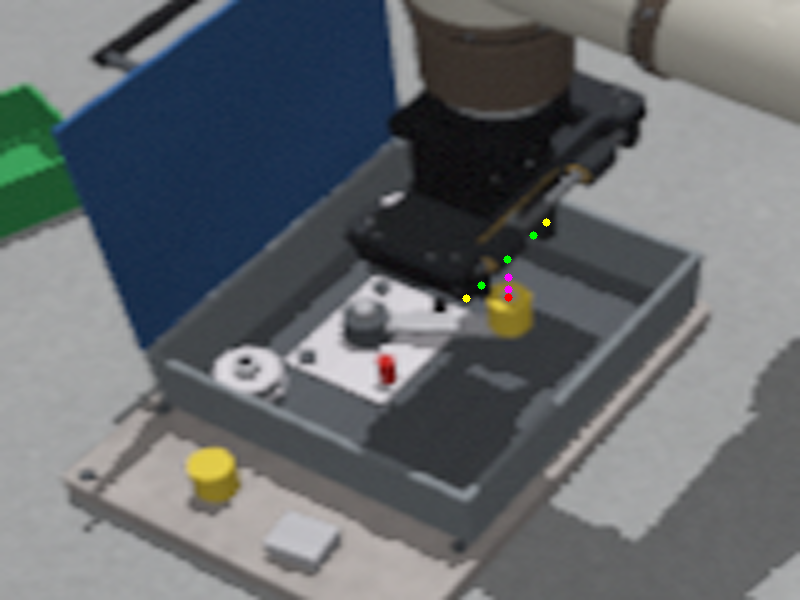

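Emit:
{"api": "play_rows", "payload": {"plan": [[[2, 0, 0.2, 0, 0, 0], [4, 0, 0.2, 0, 0, 0], [5.5, 0, 0.2, 0, 0, 0], [6.4, 0, 0.2, 0, 0, 0], [6.4, 0, 0.2, 0, 0, 0]]]}}

```text
time_s: 10.62
tcp_pos: [0.4892, -0.0412, 0.0621]
ee_rot: [[0.0, -0.962, -0.274], [-0.0, -0.274, 0.962], [-1.0, -0.0, -0.0]]
wrist_force: [0.8, -0.4, -0.9]
gripper_width: 0.647
```

Emit:
{"api": "play_rows", "payload": {"plan": [[[0, 0, 0, 0, 0, 0], [0, 0, 0, 0, 0, 0], [0, 0, 0, 0, 0, 0], [0, 0, 0, 0, 0, 0], [0, 0, 0, 0, 0, 0]]], "hand": 0}}

```text
time_s: 11.25
tcp_pos: [0.4895, -0.0411, 0.0618]
ee_rot: [[0.001, -0.961, -0.275], [0.0, -0.275, 0.961], [-1.0, -0.002, -0.0]]
wrist_force: [0.4, 0.7, 0.4]
gripper_width: 0.314
```

```bash
python3 chk2.py
python3 - <<'E'
from h import *
im,d=snap("scene","s7");cv2.imwrite("pics/crop7.png",cv2.resize(im[110:260,140:300],None,fx=5,fy=4,interpolation=cv2.INTER_CUBIC))
E
```

```text
11.25 [ 0.48953432 -0.04108088  0.06180669] [0.38236931 0.72003735 0.35440439] 0.3137444202726833 [ 14.2  20.  -30.    0.  -39.9   1.8]
[[ 0.001 -0.961 -0.275]
 [ 0.    -0.275  0.961]
 [-1.    -0.002 -0.   ]]
yaw of tool y in machine -179.99492654098614
tcp local [-0.03344227  0.03132195  0.06180669]
delta to above roller z=.10 [-3.81937109  0.05005767 -0.23283716]
```

View pics/crop7.png

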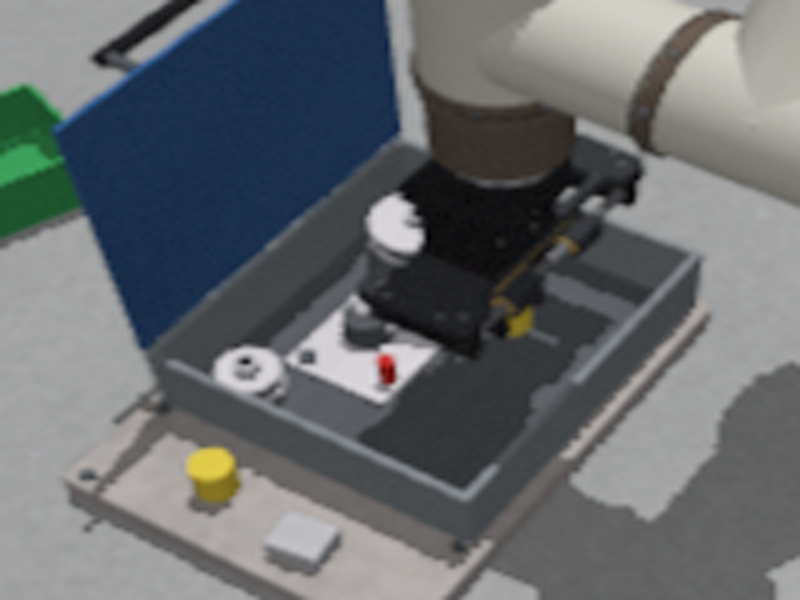

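The roller is gripped: the opening of 27 mm matches its 28 mm diameter. I now swing it along its arc.

Emit:
{"api": "play_rows", "payload": {"plan": [[[0.2, -0.8, 0.4, 0, 0, 0], [0.2, -1.65, 0.7, 0, 0, 0], [0.2, -2.5, 0.95, 0, 0, 0], [0.2, -3.4, 1.1, 0, 0, 0], [0.2, -4.3, 1.1, 0, 0, 0]]]}}

```text
time_s: 11.92
tcp_pos: [0.5205, -0.0188, 0.0599]
ee_rot: [[-0.014, -0.962, -0.271], [-0.0, -0.271, 0.963], [-1.0, 0.013, 0.003]]
wrist_force: [-15.2, 8.2, 15.7]
gripper_width: 0.312
```

```bash
python3 chk2.py
python3 - <<'E'
from h import *
im,d=snap("scene","s8");cv2.imwrite("pics/crop8.png",cv2.resize(im[110:260,140:300],None,fx=5,fy=4,interpolation=cv2.INTER_CUBIC))
E
```

```text
11.925 [ 0.52054589 -0.0188337   0.05985283] [-15.17768336   8.24131064  15.67786928] 0.31197313766480883 [ 15.7  22.9 -25.3  -0.3 -42.6   0.3]
[[-0.014 -0.962 -0.271]
 [-0.    -0.271  0.963]
 [-1.     0.013  0.003]]
yaw of tool y in machine 179.7774470877825
tcp local [0.00249115 0.04418445 0.05985283]
delta to above roller z=.10 [-3.97058038  3.69683403 -1.51907062]
```

View pics/crop8.png

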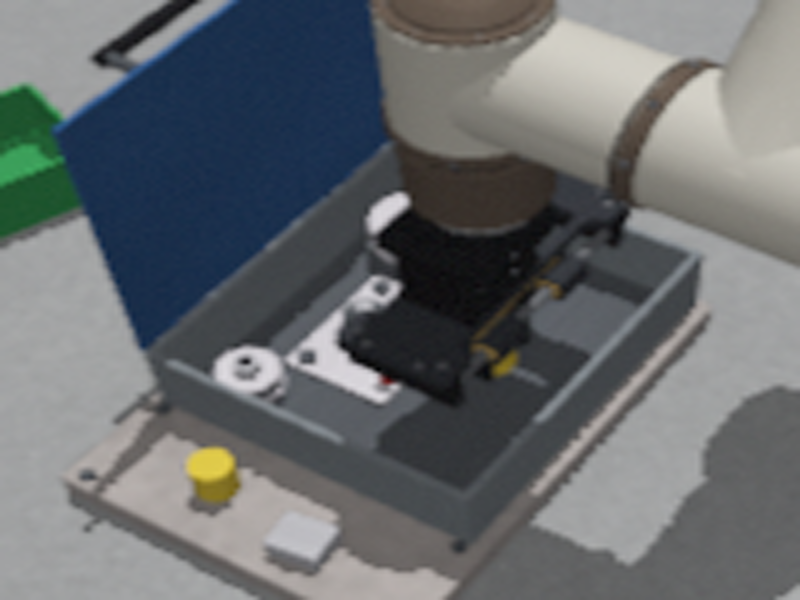

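Emit:
{"api": "play_rows", "payload": {"plan": [[[-0.2, -0.9, 0.2, 0, 0, 0], [-0.2, -1.8, 0.1, 0, 0, 0], [-0.2, -2.7, -0.2, 0, 0, 0], [-0.2, -3.3, -0.4, 0, 0, 0], [-0.2, -3.3, -0.4, 0, 0, 0]]]}}

```text
time_s: 12.6
tcp_pos: [0.5525, -0.0132, 0.0594]
ee_rot: [[-0.016, -0.963, -0.271], [0.0, -0.271, 0.963], [-1.0, 0.016, 0.005]]
wrist_force: [-12.7, 6.9, 5.8]
gripper_width: 0.311
```

```bash
python3 chk2.py
python3 - <<'E'
from h import *
im,d=snap("scene","s9");cv2.imwrite("pics/crop9.png",cv2.resize(im[110:260,140:300],None,fx=5,fy=4,interpolation=cv2.INTER_CUBIC))
E
```

```text
12.6 [ 0.55251266 -0.01319151  0.05939085] [-12.68312559   6.903583     5.82343833] 0.31057111458458175 [ 15.3  25.5 -20.7  -0.4 -44.8   0.7]
[[-0.016 -0.963 -0.271]
 [ 0.    -0.271  0.963]
 [-1.     0.016  0.005]]
yaw of tool y in machine 179.7436985547763
tcp local [0.03477713 0.04081938 0.05939085]
delta to above roller z=.10 [-3.95766955  6.93560018 -1.19383988]
```

View pics/crop9.png

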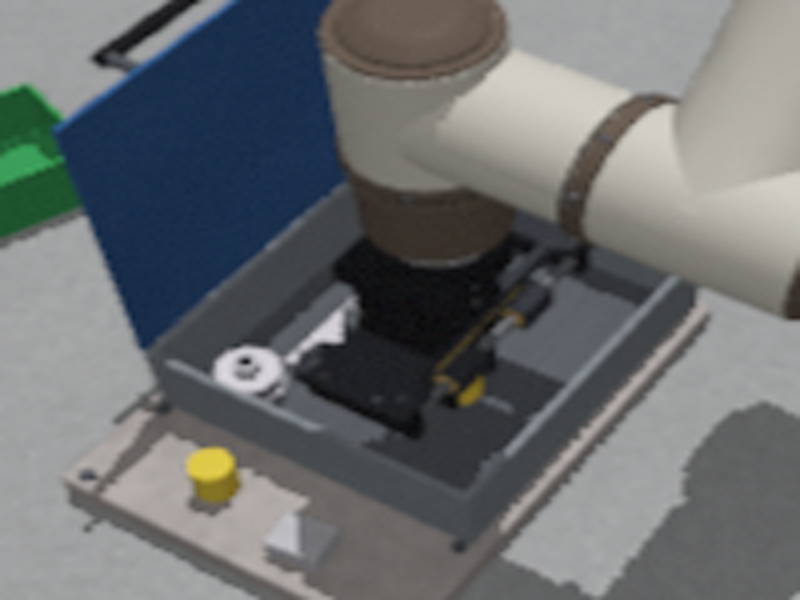

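Emit:
{"api": "play_rows", "payload": {"plan": [[[0, -0.4, -0.15, 0, 0, 0], [0, -0.8, -0.3, 0, 0, 0], [0, -1.2, -0.5, 0, 0, 0], [0, -1.2, -0.5, 0, 0, 0]]]}}

```text
time_s: 13.15
tcp_pos: [0.5633, -0.0142, 0.0591]
ee_rot: [[-0.021, -0.963, -0.27], [0.001, -0.27, 0.963], [-1.0, 0.02, 0.007]]
wrist_force: [-17.0, 11.7, 9.0]
gripper_width: 0.312
```

```bash
python3 chk2.py
```

```text
13.15 [ 0.56326357 -0.01419152  0.05913238] [-17.03129413  11.69784318   9.01021047] 0.3116396282376613 [ 14.8  26.4 -18.9  -0.5 -45.8   1.2]
[[-0.021 -0.963 -0.27 ]
 [ 0.001 -0.27   0.963]
 [-1.     0.02   0.007]]
yaw of tool y in machine 179.7128251171319
tcp local [0.04483867 0.03690179 0.05913238]
delta to above roller z=.10 [-3.93543529  7.95908994 -0.80411241]
```

Emit:
{"api": "play_rows", "payload": {"plan": [[[0, -0.4, -0.2, 0, 0, 0], [0, -0.8, -0.4, 0, 0, 0], [0, -0.8, -0.4, 0, 0, 0], [0, -0.8, -0.4, 0, 0, 0]]]}}

```text
time_s: 13.65
tcp_pos: [0.5639, -0.0146, 0.0586]
ee_rot: [[-0.038, -0.962, -0.269], [0.001, -0.27, 0.963], [-0.999, 0.036, 0.012]]
wrist_force: [-33.5, 20.7, 21.4]
gripper_width: 0.316
```

```bash
python3 chk2.py;python3 - <<'E'
from h import *
im,d=snap("scene","s10");cv2.imwrite("pics/crop10.png",cv2.resize(im[110:260,140:300],None,fx=5,fy=4,interpolation=cv2.INTER_CUBIC))
W=cloud("scene",d);L=(W-M[:3,3])@M[:3,:3]
b,g,rr=[im[...,i].astype(int) for i in range(3)]
m=(b>60)&(b>rr*2)&(b>g*1.3)&(L[...,2]>.1)&(abs(L[...,0])<.14)&(abs(L[...,1]+.115)<.1)
P=L[m];co=np.polyfit(P[:,2],P[:,1],1);print("cover",np.pi/2-np.arctan(co[0]))
im,d=snap("top","t10")
E
```

```text
13.65 [ 0.5638961  -0.01462538  0.05860574] [-33.46468776  20.74116431  21.40875031] 0.3156870606045881 [ 14.6  26.9 -18.   -0.8 -47.2   1.6]
[[-0.038 -0.962 -0.269]
 [ 0.001 -0.27   0.963]
 [-0.999  0.036  0.012]]
yaw of tool y in machine 179.69683697258256
tcp local [0.04532752 0.03631073 0.05860574]
delta to above roller z=.10 [-3.86002989  8.07261929 -0.72859329]
cover 1.5631150918114047
```

View pics/crop10.png

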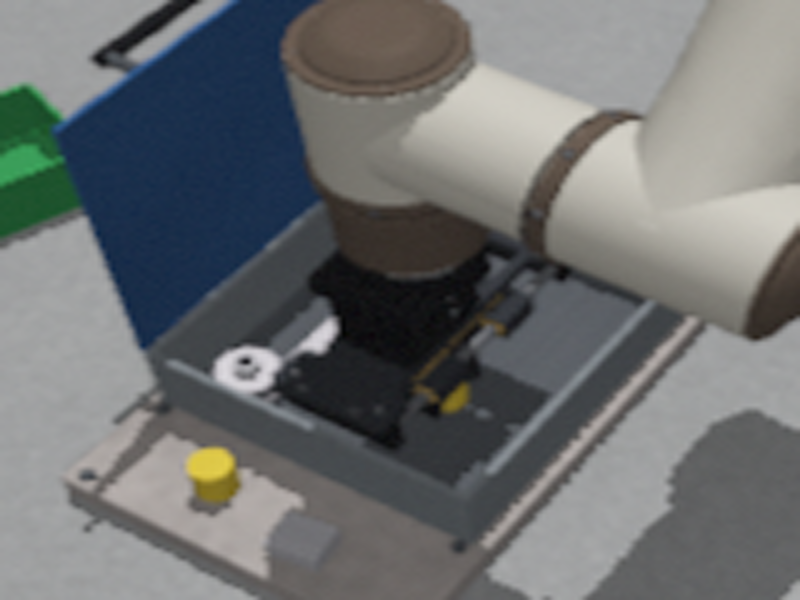

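View pics/t10.png

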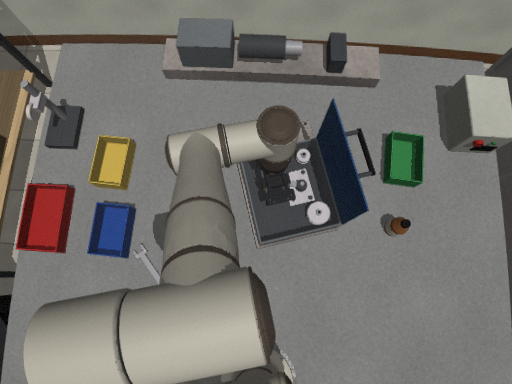

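The push has met the stop: an 8 mm command moved the tool only 0.6 mm and the force rose to about 39 N. I ease off a little and hold.

Emit:
{"api": "play_rows", "payload": {"plan": [[[0, 0.2, 0.2, 0, 0, 0], [0, 0.4, 0.3, 0, 0, 0], [0, 0.4, 0.3, 0, 0, 0], [0, 0.4, 0.3, 0, 0, 0], [0, 0.4, 0.3, 0, 0, 0]]]}}

```text
time_s: 14.38
tcp_pos: [0.5636, -0.0144, 0.0588]
ee_rot: [[-0.029, -0.962, -0.271], [-0.0, -0.271, 0.963], [-1.0, 0.028, 0.007]]
wrist_force: [-23.7, 11.9, 13.7]
gripper_width: 0.315
```

Emit:
{"api": "play_rows", "payload": {"plan": [[[0, 0, 0, 0, 0, 0], [0, 0, 0, 0, 0, 0], [0, 0, 0, 0, 0, 0], [0, 0, 0, 0, 0, 0], [0, 0, 0, 0, 0, 0]]]}}

```text
time_s: 15.0
tcp_pos: [0.5636, -0.0145, 0.0588]
ee_rot: [[-0.029, -0.962, -0.271], [-0.001, -0.271, 0.963], [-1.0, 0.028, 0.007]]
wrist_force: [-23.4, 10.6, 14.1]
gripper_width: 0.311
```

```bash
python3 chk2.py
python3 - <<'E'
from h import *
im,d=snap("scene","s11");W=cloud("scene",d);L=(W-M[:3,3])@M[:3,:3]
im0=cv2.imread("pics/scene0raw.png");d0=np.load("pics/scene0.npy");W0=cloud("scene",d0);L0=(W0-M[:3,3])@M[:3,:3]
hsv=lambda i:cv2.cvtColor(i,cv2.COLOR_BGR2HSV)
for nm,f in(("green",lambda h,L,W:(h[...,0]>45)&(h[...,0]<80)&(h[...,1]>100)&(W[...,1]<-.2)),
 ("spare",lambda h,L,W:(h[...,0]>18)&(h[...,0]<36)&(h[...,1]>120)&(L[...,0]>.13)&(L[...,0]<.2)&(abs(L[...,1])<.1)),
 ("blue",lambda h,L,W:(h[...,0]>100)&(h[...,0]<125)&(h[...,1]>130)&(W[...,1]>.2)),
 ("yellow",lambda h,L,W:(h[...,0]>18)&(h[...,0]<36)&(h[...,1]>120)&(W[...,1]>.2))):
    a=np.array([np.array(np.nonzero(f(hsv(i),l,w)&np.isfinite(w[...,0]))).mean(1) for i,l,w in((im0,L0,W0),(im,L,W))]);print(nm,a.round(1))
b,g,rr=[im[...,i].astype(int) for i in range(3)]
m=(b>60)&(b>rr*2)&(b>g*1.3)&(L[...,2]>.1)&(abs(L[...,0])<.14)&(abs(L[...,1]+.115)<.1)
P=L[m];co=np.polyfit(P[:,2],P[:,1],1);print("cover",np.pi/2-np.arctan(co[0]))
E
```

```text
15.0 [ 0.56356794 -0.01445262  0.05876357] [-23.37296048  10.59145154  14.1304257 ] 0.31092157786871344 [ 14.8  26.7 -18.5  -0.5 -46.4   1.3]
[[-0.029 -0.962 -0.271]
 [-0.001 -0.271  0.963]
 [-1.     0.028  0.007]]
yaw of tool y in machine 179.7817642080475
tcp local [0.04505951 0.03656706 0.05876357]
delta to above roller z=.10 [-3.90603818  8.01557243 -0.75799547]
green [[153.5 134. ]
 [153.8 132. ]]
spare [[228.  182.3]
 [228.  182.3]]
blue [[285.3 385.3]
 [285.2 385.3]]
yellow [[347.9 343.7]
 [347.9 343.8]]
cover 1.5637814778882109
```

View pics/s11.png

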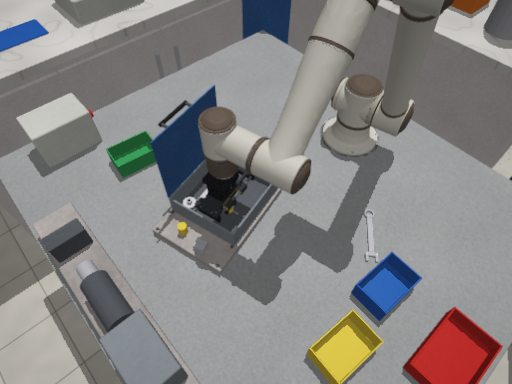

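The final scene view shows the guard upright at (190,145) and the gripper holding the roller at (232,210). The bins, wrench, spare roller and block are where they began; the green bin's 2-pixel shift is because the guard now hides part of it. I am handing the job in.

```bash
python3 -c "
from station import r
print(r.finish_job()); s=r.sense(); print(s['time_s'],s['tcp_pos'],s['wrist_force'],s['gripper_width'])"
```

```text
the job is handed in; nothing more can be done
None
the job is handed in; nothing more can be done
```

The guard is folded upright and left standing, and the gripper was still holding the tensioner arm against its stop when I handed the job in at about 15 s. `finish_job()` gives no verdict.

**Last checks:**
- **Guard:** a plane fit to the scene view put it at about 1.56 rad, the same after release and at the end.
- **Tensioner arm:** an extra 8 mm of commanded push moved the tool only 0.6 mm, so it had met the stop. That position matches an arm angle of about 0.9 rad. I could not read the joint itself; the figure comes from the roller's travel.
- **Holding force:** I eased off to about 26 N sideways at the wrist, well above the 8.5 N spring, with the grip still at the roller's width (27 mm for a 28 mm roller).
- **Bins and parts:** the blue and yellow bins and the spare roller showed no measurable shift between the first and last pictures. I checked the block, wrench and bottle by eye only, the bottle last in a top view shortly before the end, and saw no movement.

**Not clean:**
- **Green bin:** its image centre shifted 2 pixels, because the upright guard now hides part of it. It looks unmoved.
- **Scene camera:** it read about 3–4 mm off from where the gripper met the bar, and I corrected for this before gripping the roller.

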